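# Load a meal into the hot box

### The arm

A 6-joint arm with a two-finger parallel gripper is mounted at the origin on the work surface. World frame = base frame: x ahead of the robot, y to its left, z up, the work surface at z = 0. Lengths are in m, angles in rad, forces in N, time in s.
With the tool pointing down it reaches from about 0.35 to 0.8 m from the base axis. Payload 7.3 kg.
Tool frame: the origin (TCP) lies at the very end of the fingers, on their centre line; the grasp point (between the pads) lies 19 mm behind it; z points along the fingers, y is the line along which they close (so a half turn about z gives the same grasp; the last joint's range is limited). The gripper opens to 85 mm and grips with 20 to 120 N. Pads are 22 mm wide; open, the fingers measure 114 mm over their backs; the gripper's body (76 mm by 85 mm) begins 54 mm behind the grasp point. The pads swing forward as they close: fully open they stand 13 mm farther back than shut.
Start: joints at [1.15, 0.342, 1.524, -0, 1.275, -0.146], TCP at [0.142, 0.505, 0.231] pointing down, gripper open.
Joint ranges: [-2.53, 2.53], [-0.77, 2.02], [0.04, 2.7], [-1, 4.14], [0.28, 2.66], [-3.11, 3.11]. Speed limits (rad/s): [2.57, 2.57, 3.14, 3.14, 3.14, 3.14].

### API

Orientations are given as a rotation vector (axis times angle).
In Python, from rig import ctrl gives the robot as it stands. The module is installed in compiled form; this text tells all that it offers.
- The arm moves only by the tool apply_moves, never from a script. Its argument "increments" is a list that holds one entry, the list of rows, each a list of 6 numbers: the shift along the tool's x, y, z in mm, then the turn, a rotation vector about the tool's x, y, z in degrees. In form: [[[dx, dy, dz, rx, ry, rz], ...]]. A call has 1 to 8 rows; each row shifts and turns the commanded pose from where the row before left it, along the tool's axes as they then stand; what a row does not reach is not made up. A row lasts 1/12 s, in which the tool goes at most 41.7 mm and 7.16 degrees, less where a joint would pass 70% of its speed; a pose out of reach is approached as far as the arm can. A call with a gripper value outside its range is refused whole. "jaw" is the closure, from 0 (fully open) to 1 (shut), set as the call begins (left out, the last holds). The fingers move at their own pace and stop on an object; "force" is the grip in N (left out, the last holds). Time passes only in rows, so rows that do not move let the fingers close. It gives the time, the measured TCP pose, the force, the opening and the grip force at its end, in the units of the state.
- ctrl.sense(): the state, without advancing time (a new reading comes with each control period).
- ctrl.get_image(name): name is "scene" or "top"; returns a dict with "img" (400x640x3 uint8, red, green, blue), "camera_matrix" (3x3 intrinsics, pixels), "pose" (4x4, takes a point from camera to world coordinates). Camera axes: x right, y down, z forward; pixel columns grow to the right and rows downward; lengths in m; the calibration is good to about 2 mm. A picture is of the moment at which its call begins. There is no depth.
- ctrl.finish_job(): hands the job in; it is judged then, once.
The state is a dict: "time": time; "joint_pos": joint angles; "qvel": joint speeds; "tau": joint torques, N m; "ee_pos": TCP position; "ee_rot": TCP orientation; "contact_force": force on the tool from outside, world axes, zero at the start; "ft_torque": the same for the moment, N m; "opening": finger opening in m; "grasp_force": force on a finger pad.
Only numpy, scipy, OpenCV 4.12 (cv2) and the standard library are available. Lean on these libraries where they do the work, as an engineer would, in place of code of your own. Each camera call takes 0.05 s, during which the arm holds its last target. There are 200 camera calls.

### The job

Turn the hot box's yellow latch knob a quarter turn clockwise to release the lid, then raise the lid until it stands nearly upright and stays there by itself. Then gently set the meal carton with the orange band upright and squarely on the red warming pad inside the box, its long side along the pad's, without dropping it. Leave the lid standing open and the knob released, and do not disturb the carton already packed or the other things on the table.

Things in the scene. Friction and masses are not known exactly. Their poses are not given: they have to be found in the camera images.
- hotbox: Grey insulated hot box fixed to the table, outside 220 (x) x 300 (y) x 120 mm high, walls and floor 10 mm thick, open at the top under its lid. Origin: centre of its underside. Its x axis points from the front (robot side, latch) to the back (hinge side); z up.
- lid (a joint): Angle of the lid (rad): 0 shut, grows as its front edge rises, 1.57 upright, end stop at 1.75. The lid is a grey panel 220 x 300 x 12 mm, 0.3 kg, hinged along the top of the box's back wall; stiff friction hinges hold it at any angle where it is left. Raising it takes about 6 N at the knob. A cam under it holds it shut until the latch is turned.
- lid_hinge (a point): Point on the lid's hinge line, in the middle of its width, at the lid's underside: 110 mm behind the box's centre, 120 mm above the table. The hinge line runs along the box's y axis. Its axes turn with the lid; with the lid shut they are those of the box, and the lid stretches 220 mm to its -x.
- latch (a joint): Angle of the latch knob (rad): 0 fully locked (bar along the box's y axis, parallel to the front edge), grows as it is turned clockwise seen from above, end stop at 1.57 (bar along the box's x axis, released). The cam clears its keeper from about 1.15. Friction 0.06 N m; it stays where it is left.
- latch_grip (a point): Centre of the latch knob's grip bar: yellow, 62 mm long, 16 wide, 34 high, on a black disc 60 mm across on the lid. The point is on the knob's axis, 40.5 mm above the lid's underside (161 mm above the table when shut), 175 mm in front of the hinge line. The bar's top is 15 mm above it, the disc's top 19 mm below. y along the bar, z along the knob's axis; turns with knob and lid.
- warm_pad: The red warming pad, 150 (x) x 90 (y) x 8 mm thick, fixed flat on the box's floor in one half of the box, left or right, its axes those of the box. Origin: centre of its underside; its top is 18 mm above the table and 102 mm below the box's rim. Its long axis is x.
- meal_center (a point): Centre (half-way up) of the meal carton to be loaded: brown card with an orange band, closed, rigid, 120 (x) x 55 (y) x 72 mm high, about 0.3 kg, standing on the table upright; x along its length.
- meal: The same meal carton; origin at the centre of its underside, z up.
- packed_center (a point): Centre (half-way up) of the carton already packed, with a green band, the same size, standing on the box's floor in the half without the pad, about 70 mm to that side of the box's middle. To be left alone.
- sauce: Amber sauce bottle with a red cap, 60 mm across, 190 mm high, standing; bystander. Origin: centre of its underside.
- pickles: Green glass jar with a brass cap, 76 mm across, 110 mm high, standing; bystander. Origin: centre of its underside.
- mug: Blue mug, 76 mm across, 90 mm high, standing; bystander. Origin: centre of its underside.
- bowl: White bowl, 140 mm across, 55 mm high; bystander. Origin: centre of its underside.
- canister: Can, 66 mm across, 120 mm high, standing; bystander. Origin: centre of its underside.
- spoon: Serving spoon, 200 mm long, lying on the table; bystander.
Things that resemble listed ones, but are neither listed nor needed, are in the scene too. What is shaped like the meal but pink, purple or turquoise is not meant.

How it is judged:
On the way, in this order (a step that is already met when the one before it is completed fails the run):
1. the latch knob has been turned to released (past 1.2 rad) with the lid still shut (value of joint latch above 1.2 rad and value of joint lid below 0.1 rad), for 0.1 s.
2. the lid stands open past 1.25 rad on its own, the robot not touching it (value of joint lid above 1.25 rad and contact force between each of the arm, the fingers and hotbox below 0.1 N and height (world z) of meal below 0.02 m), for 0.3 s.
At the end, for the whole second after the job is handed in: Lid open past 1.2 rad, knob past 1.1 rad. Meal carton released, at rest, upright (0.08 rad), standing on the pad (4 mm), centred on it within 30 mm lengthwise and 22 mm across, its length within 0.25 rad of the pad's. Packed carton within 25 mm of its start (value of joint lid above 1.2 rad and value of joint latch above 1.1 rad and x of meal in the frame of warm_pad between -0.03 and 0.03 m and y of meal in the frame of warm_pad between -0.022 and 0.022 m and z of meal in the frame of warm_pad between 0.004 and 0.012 m and angle between the x axis of meal and the x axis of warm_pad, either way round below 0.25 rad and angle between meal's own z axis and vertical below 0.08 rad and linear speed of meal below 0.02 m/s and contact force between the fingers and meal below 0.1 N and distance of packed_center from where it was at the start of the episode below 0.025 m); the robot touches nothing.
It fails at once if the meal carton is dropped (let go and falling faster than 0.55 m/s, some 15 mm) (linear speed of meal above 0.55 m/s and contact force between the fingers and meal below 0.1 N).
It fails at once if the meal carton is slammed down on the pad (over 100 N) (contact force between meal and warm_pad above 100 N).
It fails at once if the packed carton is moved by more than 25 mm (distance of packed_center from where it was at the start of the episode above 0.025 m).
It fails at once if a bystander is moved (by more than 30 mm; the spoon 40 mm) (distance of any of sauce, pickles, mug, bowl, canister from where it was at the start of the episode above 0.03 m or distance of spoon from where it was at the start of the episode above 0.04 m).
It also fails if it takes over 72 s, if anything falls off the work surface, if the arm or the gripper's body presses on something with over 40 N, if the wrist force passes 120 N, or if a joint passes its speed limit or range.

## Working session

There is one attempt and no reset: what is moved stays moved. The work goes in short steps, Python scripts to look and compute and a tool call to move; the robot and the scene stay as the last step left them, time stands still between calls to the robot, and variables do not carry over. Pictures are saved under pics/ and viewed, at most 10 in all, crops included, and the job is handed in when it is done.

Besides the shell and the picture viewer there is one more tool, called after "Call:" as name(argument=value, ...) on one line, values as JSON. apply_moves: Moves the arm, as the interface text tells. Its arguments: {"type":"object","properties":{"increments":{"type":"array"},"jaw":{"type":"number"},"force":{"type":"number"}},"required":["increments"]}

```bash
mkdir -p pics; ls; python3 - <<'E'
from rig import ctrl
import cv2,numpy as np
s=ctrl.sense();print(s)
for n in("scene","top"):
    d=ctrl.get_image(n);cv2.imwrite(f"pics/{n}0.png",d["img"][:,:,::-1]);np.savez(f"{n}0.npz",**d);print(n,d["camera_matrix"].round(1).tolist(),d["pose"].round(3).tolist())
E
```

```text
pics
{'time': 0.0, 'joint_pos': array([ 1.15000888e+00,  3.42737370e-01,  1.52503854e+00, -3.58030395e-05,
        1.27538706e+00, -1.45940308e-01]), 'qvel': array([-7.32135389e-04, -1.62748952e-03, -5.49158590e-04,  9.17924861e-05,
       -1.60690831e-04, -7.85338476e-04]), 'tau': array([ 8.82605509e-04, -4.33684480e+01, -2.46011674e+01, -1.07747346e-04,
        7.78926245e-03, -1.90790786e-05]), 'ee_pos': array([0.14227514, 0.50492983, 0.23061084]), 'ee_rot': array([-4.30299246e-01, -3.11157347e+00,  2.38300274e-03]), 'contact_force': array([ 0.301837  ,  0.40134485, -0.26830824]), 'ft_torque': array([-0.02738673,  0.0314179 , -0.02633767]), 'grasp_force': 0.0, 'opening': 0.08547096228482744}
scene [[452.1, 0.0, 327.2], [0.0, 452.1, 202.8], [0.0, 0.0, 1.0]] [[-0.674, 0.579, -0.458, 1.123], [0.738, 0.515, -0.436, 0.504], [-0.016, -0.632, -0.775, 1.213], [0.0, 0.0, 0.0, 1.0]]
top [[517.0, 0.0, 314.1], [0.0, 517.0, 198.3], [0.0, 0.0, 1.0]] [[-0.021, -0.975, 0.221, 0.065], [-1.0, 0.021, -0.002, -0.127], [-0.003, -0.221, -0.975, 2.012], [0.0, 0.0, 0.0, 1.0]]
```

View pics/scene0.png

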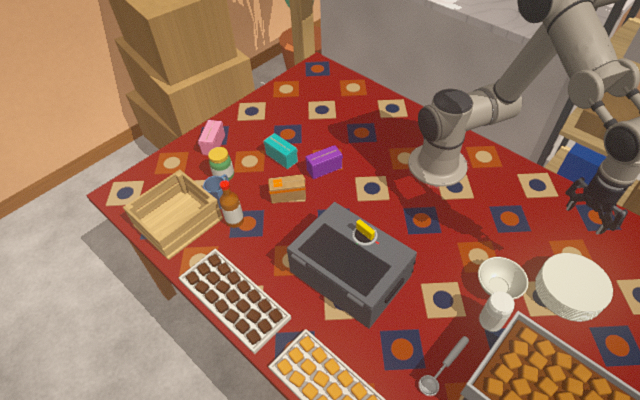

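View pics/top0.png

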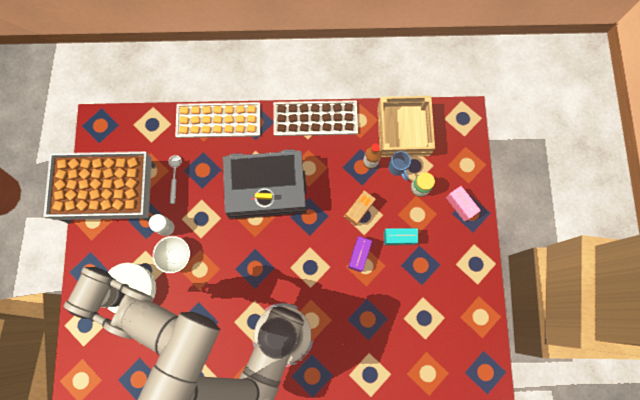

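The top view shows the hot box at about (264,183) with its yellow knob at (265,198). The carton candidates are brown/orange at (361,207), purple (360,253), turquoise (401,236) and pink (463,203). Only the one at (361,207) is brown with an orange band, so I'll confirm it in an enlarged crop.

```bash
cat >h.py <<'E'
import cv2,numpy as np
def ray(d,u,v):
    K,P=d["camera_matrix"],d["pose"]
    r=P[:3,:3]@np.linalg.solve(K,[u,v,1.]);return P[:3,3],r/np.linalg.norm(r)
def onz(d,u,v,z):
    o,r=ray(d,u,v);return o+r*(z-o[2])/r[2]
def proj(d,p):
    P=d["pose"];c=d["camera_matrix"]@(P[:3,:3].T@(np.asarray(p)-P[:3,3]));return c[:2]/c[2]
def tri(d1,p1,d2,p2):
    o1,r1=ray(d1,*p1);o2,r2=ray(d2,*p2)
    t=np.linalg.lstsq(np.c_[r1,-r2],o2-o1,rcond=None)[0]
    a,b=o1+t[0]*r1,o2+t[1]*r2
    return (a+b)/2,np.linalg.norm(a-b)
def mask(d,lo,hi,roi=None):
    m=cv2.inRange(cv2.cvtColor(d["img"],cv2.COLOR_RGB2HSV),lo,hi)
    if roi:
        k=np.zeros_like(m);x0,y0,x1,y1=roi;k[y0:y1,x0:x1]=255;m&=k
    return m
def big(m):
    c=cv2.findContours(m,0,1)[0];return max(c,key=cv2.contourArea)
E
python3 - <<'E'
from h import *
t=dict(np.load("top0.npz"));s=dict(np.load("scene0.npz"))
a=cv2.resize(t["img"][140:230,215:315],None,fx=4,fy=4,interpolation=2)
b=cv2.resize(t["img"][180:230,335:385],None,fx=7.2,fy=7.2,interpolation=2)
c=cv2.resize(s["img"][165:215,255:320],None,fx=6,fy=6,interpolation=2)
e=cv2.resize(s["img"][195:325,280:425],None,fx=2.3,fy=2.3,interpolation=2)
W=np.zeros((600,800,3),np.uint8)
W[:300,:390]=c;W[300:599,:333]=e;W[:360,395:755]=b;W[360:600,395:795]=a[60:300]
cv2.imwrite("pics/crop.png",W[:,:,::-1])
for n,d,roi in(("top",t,(220,140,310,220)),("scene",s,(280,195,425,330))):
    c=big(mask(d,(22,120,90),(34,255,255),roi));print(n,"yellow",cv2.minAreaRect(c))
    hsv=cv2.cvtColor(d["img"],cv2.COLOR_RGB2HSV)
    m=mask(d,(0,0,0),(180,70,150),roi);c=big(m);h=cv2.convexHull(c)
    print(n,"grey",cv2.approxPolyDP(h,4,True).squeeze().tolist(),cv2.minAreaRect(c))
E
```

```text
Traceback (most recent call last):
ValueError: could not broadcast input array from shape (299,334,3) into shape (299,333,3)
```

```bash
python3 - <<'E'
from h import *
t=dict(np.load("top0.npz"));s=dict(np.load("scene0.npz"))
R=lambda im,w,h:cv2.resize(im,(w,h),interpolation=2)
W=np.zeros((600,800,3),np.uint8)
W[:300,:390]=R(s["img"][165:215,255:320],390,300);W[300:599,:334]=R(s["img"][195:325,280:425],334,299)
W[:360,395:755]=R(t["img"][180:230,335:385],360,360);W[360:600,395:795]=R(t["img"][155:215,215:315],400,240)
cv2.imwrite("pics/crop.png",W[:,:,::-1])
for n,d,roi in(("top",t,(220,140,310,220)),("scene",s,(280,195,425,330))):
    c=big(mask(d,(22,120,90),(34,255,255),roi));print(n,"yellow",cv2.minAreaRect(c))
    m=mask(d,(0,0,0),(180,70,150),roi);c=big(m);h=cv2.convexHull(c)
    print(n,"grey",cv2.approxPolyDP(h,4,True).squeeze().tolist(),cv2.minAreaRect(c))
E
```

```text
top yellow ((263.0, 195.5), (5.0, 16.0), 90.0)
top grey [[300, 151], [309, 208], [293, 219], [229, 217], [223, 157]] ((266.0286560058594, 185.57357788085938), (69.4632339477539, 84.49446105957031), 87.1375961303711)
scene yellow ((364.5807800292969, 228.89614868164062), (23.242036819458008, 9.99846076965332), 37.87498474121094)
scene grey [[334, 202], [416, 252], [409, 277], [369, 327], [290, 269], [288, 246], [318, 210]] ((350.3045959472656, 259.2141418457031), (114.1797866821289, 93.07056427001953), 38.290164947509766)
```

View pics/crop.png

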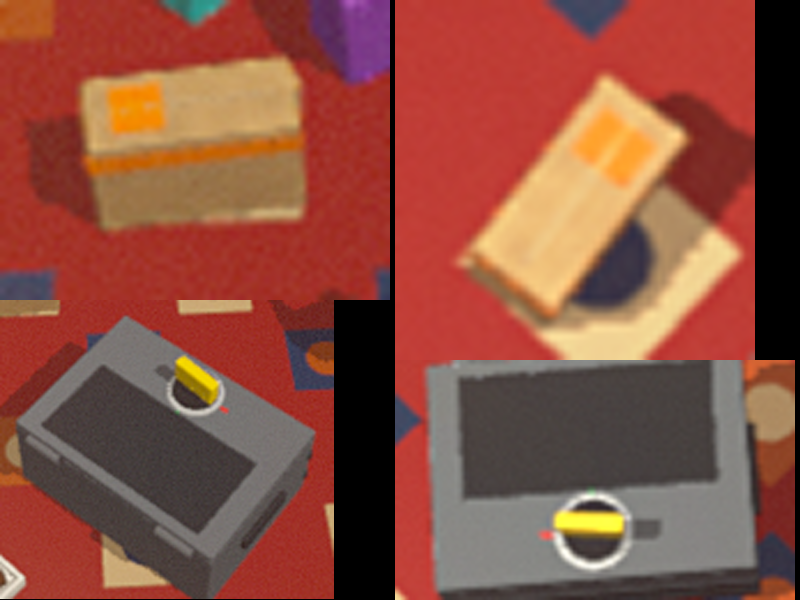

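The crop confirms the brown card carton with orange band and label at top pixels (346–376, 190–224). It also shows the lid's four top corners and the knob bar along the box's front edge.

```bash
python3 - <<'E'
from h import *
t=dict(np.load("top0.npz"));s=dict(np.load("scene0.npz"))
A=lambda n,P:print(n,P.round(4).tolist(),"c",P.mean(0).round(4),"edges",[round(float(np.linalg.norm(P[i]-P[i-1])),3) for i in range(4)],"ang",[round(float(np.degrees(np.arctan2(*(P[i]-P[i-1])[[1,0]]))),1) for i in range(4)])
f=lambda d,q,z:np.array([onz(d,u,v,z) for u,v in q])
A("meal top",f(t,[(364.2,190.4),(375.7,199),(357.2,223.75),(346.1,215.4)],.072))
A("meal scn",f(s,[(268.7,179.2),(303.3,175),(305,187.8),(270,190.8)],.072))
A("lid scn",f(s,[(334.3,202.8),(416.8,253.6),(371.2,306.6),(287.8,249.3)],.132))
print("lid front top",f(t,[(305.5,207),(226.25,213)],.132))
print("knob",onz(t,263.5,196,.176) , onz(s,364.6,228.9,.165))
for n,d,roi in(("top",t,(220,140,310,220)),("scene",s,(280,195,425,330))):
    m=mask(d,(20,100,80),(36,255,255),roi);ys,xs=np.nonzero(m);c=(xs.mean(),ys.mean());print(n,c,m.sum()/255,xs.min(),xs.max());
    (pt,ps)=(c,None) if n=="top" else (pt,c)
print(tri(t,pt,s,ps))
for n,z,u,v in(("sauce",.19,376,149),("mug",.09,401,158),("bowl",.055,171,248),("can",.12,157,219),("jar",.11,424,180)):print(n,onz(t,u,v,z))
E
```

```text
meal top [[0.5316, -0.3254, 0.072], [0.4966, -0.3682, 0.072], [0.4017, -0.2933, 0.072], [0.4349, -0.2522, 0.072]] c [ 0.4662 -0.3098  0.072 ] edges [0.121, 0.055, 0.121, 0.053] ang [-37.2, -129.3, 141.7, 51.0]
meal scn [[0.5045, -0.3567, 0.072], [0.4122, -0.2819, 0.072], [0.4501, -0.2369, 0.072], [0.5372, -0.3151, 0.072]] c [ 0.476  -0.2976  0.072 ] edges [0.053, 0.119, 0.059, 0.117] ang [-128.2, 141.0, 49.9, -41.9]
lid scn [[0.4695, -0.0875, 0.132], [0.4526, 0.2091, 0.132], [0.6646, 0.2157, 0.132], [0.6849, -0.0724, 0.132]] c [0.5679 0.0662 0.132 ] edges [0.216, 0.297, 0.212, 0.289] ang [-176.0, 93.2, 1.8, -86.0]
lid front top [[ 0.45848572 -0.09865372  0.132     ]
 [ 0.44214437  0.19543614  0.132     ]]
knob [0.49355721 0.05307684 0.176     ] [0.50354945 0.05919063 0.165     ]
top (np.float64(262.86607142857144), np.float64(196.53571428571428)) 112.0 251 271
scene (np.float64(365.0725806451613), np.float64(230.85887096774192)) 248.0 325 423
(array([0.49814401, 0.05788137, 0.1485168 ]), np.float64(0.0005616364472319688))
sauce [ 0.65942287 -0.36362538  0.19      ]
mug [ 0.65336741 -0.47178929  0.09      ]
bowl [0.32651858 0.41649318 0.055     ]
can [0.42737423 0.45491187 0.12      ]
jar [ 0.55813298 -0.55047202  0.11      ]
```

The two views disagree by about 10 mm, so I'll check both against the table pattern and the known robot TCP.

```bash
python3 - <<'E'
from h import *
t=dict(np.load("top0.npz"));s=dict(np.load("scene0.npz"))
M=[((364.2,190.4),(268.7,179.2)),((375.7,199),(303.3,175)),((357.2,223.75),(305,187.8)),((346.1,215.4),(270,190.8)),((305.5,207),(334.3,202.8)),((226.25,213),(416.8,253.6))]
# match meal corners by nearest on-plane
tm=[(364.2,190.4),(375.7,199),(357.2,223.75),(346.1,215.4)];sm=[(270,190.8),(268.7,179.2),(303.3,175),(305,187.8)]
for a,b in list(zip(tm,sm))+M[4:]: print("tri",[np.round(x,4) for x in tri(t,a,s,b)])
for u,v in((310,267),(254,267),(367,320),(201,219),(424,318),(475,263)): 
    w=onz(t,u,v,0);print((u,v),w.round(3),"scene",proj(s,w).round(1))
# blue/navy circle and blob centres in scene
for nm,d in(("top",t),("scene",s)):
    m=mask(d,(105,60,20),(125,255,140));c=cv2.findContours(m,0,1)[0]
    print(nm,[tuple(np.round(cv2.minEnclosingCircle(x)[0],1).tolist()) for x in c if 20<cv2.contourArea(x)<250])
print(s["pose"],t["pose"])
E
```

```text
tri [array([ 0.5327, -0.3249,  0.0611]), np.float64(0.0043)]
tri [array([ 0.4983, -0.3684,  0.0589]), np.float64(0.0038)]
tri [array([ 0.4035, -0.2935,  0.0569]), np.float64(0.0027)]
tri [array([ 0.4381, -0.2523,  0.0503]), np.float64(0.0031)]
tri [array([ 0.4609, -0.0972,  0.1165]), np.float64(0.003)]
tri [array([0.4439, 0.2015, 0.115 ]), np.float64(0.007)]
(310, 267) [ 0.248 -0.11   0.   ] scene [371.2 187. ]
(254, 267) [0.253 0.107 0.   ] scene [421.1 220.2]
(367, 320) [ 0.044 -0.322  0.   ] scene [362.  131.2]
(201, 219) [0.447 0.318 0.   ] scene [442.3 297.5]
(424, 318) [ 0.047 -0.538  0.   ] scene [321.5 108.5]
(475, 263) [ 0.25 -0.75  0.  ] scene [251.2 110.5]
top [(369.7, 374.1), (84.9, 324.9), (254.0, 321.1), (423.8, 317.8), (203.7, 315.7), (309.8, 267.0), (475.5, 263.5), (88.0, 270.9), (254.0, 268.0), (140.5, 225.5), (471.0, 213.0), (201.0, 218.3), (309.0, 216.5), (393.0, 167.5), (151.8, 124.2), (263.0, 122.0)]
scene [(442.0, 300.0), (421.5, 220.5), (588.0, 215.5), (506.9, 214.7), (454.1, 187.5), (371.5, 188.0), (537.0, 185.0), (214.0, 186.2), (287.5, 134.0), (321.5, 109.5), (391.5, 108.5), (317.0, 68.5)]
[[-0.67428023  0.57922756 -0.45808472  1.1226737 ]
 [ 0.73829246  0.51493143 -0.43562583  0.50372666]
 [-0.01644427 -0.63193437 -0.77484743  1.21260988]
 [ 0.          0.          0.          1.        ]] [[-0.02115692 -0.975015    0.22112923  0.0648084 ]
 [-0.99977289  0.02119958 -0.00218065 -0.1270228 ]
 [-0.00256168 -0.22112515 -0.97524208  2.01199492]
 [ 0.          0.          0.          1.        ]]
```

```bash
cat >>h.py <<'E'
from scipy.spatial.transform import Rotation as Ro
def down(yaw,tilt=0):  # tool z down, tool y horizontal at world angle yaw(deg); tilt about tool y
    y=np.radians(yaw);Y=np.array([np.cos(y),np.sin(y),0]);Z=np.array([0,0,-1.]);return Ro.from_matrix(np.c_[np.cross(Y,Z),Y,Z])*Ro.from_euler('y',tilt,degrees=True)
def plan(s,p,R):
    R0=Ro.from_rotvec(s["ee_rot"]);d=R0.inv().apply(np.array(p)-s["ee_pos"])*1000
    w=(R0.inv()*R).as_rotvec(degrees=True);print("d tool mm",d.round(1),"rot deg",w.round(1),"rows>=",round(max(np.linalg.norm(d)/41.7,np.linalg.norm(w)/7.16),1))
E
python3 - <<'E'
from h import *
from rig import ctrl
t=dict(np.load("top0.npz"));s=dict(np.load("scene0.npz"));st=ctrl.sense()
print(Ro.from_rotvec(st["ee_rot"]).as_matrix().round(3))
print(tri(t,(309.8,267),s,(371.5,188)),tri(t,(201,218.3),s,(442,300)),tri(t,(254,268),s,(421.5,220.5)))
print("tcp px",proj(s,st["ee_pos"]),proj(t,st["ee_pos"]))
for yw in(3.3,183.3):plan(st,[.497,.055,.30],down(yw))
# white ring
for n,d,roi in(("top",t,(240,180,290,212)),("scene",s,(345,215,385,250))):
    m=mask(d,(0,0,165),(180,60,255),roi);ys,xs=np.nonzero(m);h=cv2.convexHull(np.c_[xs,ys].astype(np.int32));e=cv2.fitEllipse(h);print(n,len(xs),e);print(onz(d,*e[0],.132))
for n,d,roi in(("top",t,(340,185,380,228)),("scene",s,(262,170,312,208))):
    m=mask(d,(8,60,120),(24,190,255),roi)|mask(d,(8,190,150),(20,255,255),roi);m=cv2.morphologyEx(m,3,np.ones((3,3)));c=big(m);print(n,cv2.contourArea(c),cv2.minAreaRect(c),cv2.approxPolyDP(cv2.convexHull(c),2,True).squeeze().tolist())
E
```

```text
[[-0.962  0.271 -0.001]
 [ 0.271  0.962 -0.001]
 [ 0.    -0.001 -1.   ]]
(array([ 0.24855254, -0.10878406, -0.00439393]), np.float64(0.0008099184753071315)) (array([ 0.45042092,  0.31983578, -0.00679682]), np.float64(0.001404414915086599)) (array([ 0.24962667,  0.10742619, -0.00464846]), np.float64(0.0002656239821047119))
tcp px [580.78243867 222.68696187] [128.59392549 296.09559156]
d tool mm [-463.5 -337.   -69. ] rot deg [-0.1  0.  71. ] rows>= 13.8
d tool mm [-463.5 -337.   -69. ] rot deg [-0.00e+00 -1.00e-01 -1.09e+02] rows>= 15.2
top 95 ((264.0581970214844, 197.37156677246094), (19.50606346130371, 19.690732955932617), 63.592010498046875)
[0.49853281 0.05530759 0.132     ]
scene 74 ((364.448486328125, 234.6543426513672), (19.66226577758789, 24.429214477539062), 95.80374908447266)
[0.50030314 0.05797995 0.132     ]
top 809.5 ((364.9499816894531, 212.3499755859375), (30.34620475769043, 35.345436096191406), 37.87498474121094) [[364, 190], [375, 198], [379, 219], [371, 227], [355, 227], [344, 215]]
scene 899.5 ((286.7345275878906, 188.51773071289062), (27.20627212524414, 37.051082611083984), 86.18592071533203) [[303, 175], [304, 201], [271, 202], [269, 178]]
```

The ring centres agree within 3 mm, giving the knob at about (0.499, 0.056). I'll move above it.

Call:
apply_moves(increments=[[[-29,-21,-4.3,0,0,0],[-29,-21,-4.3,0,0,0],[-29,-21,-4.3,0,0,0],[-29,-21,-4.3,0,0,0],[-29,-21,-4.3,0,0,0],[-29,-21,-4.3,0,0,0],[-29,-21,-4.3,0,0,0],[-29,-21,-4.3,0,0,0]]])

```text
time: 0.77
ee_pos: [0.3207, 0.2791, 0.2658]
ee_rot: [-0.43, -3.112, 0.0]
contact_force: [0.3, 0.5, 0.2]
opening: 0.0852
grasp_force: 0.0
```

Call:
apply_moves(increments=[[[-29,-21,-4.3,0,0,0],[-29,-21,-4.3,0,0,0],[-29,-21,-4.3,0,0,0],[-29,-21,-4.3,0,0,0],[-29,-21,-4.3,0,0,0],[-29,-21,-4.3,0,0,0],[-29,-21,-4.3,0,0,0],[-29,-21,-4.3,0,0,0]]])

```text
time: 1.43
ee_pos: [0.4985, 0.0543, 0.3]
ee_rot: [-0.431, -3.111, -0.0]
contact_force: [0.2, 1.2, 0.8]
opening: 0.0851
grasp_force: 0.0
```

Call:
apply_moves(increments=[[[0,0,0,0,0,7.1],[0,0,0,0,0,7.1],[0,0,0,0,0,7.1],[0,0,0,0,0,7.1],[0,0,0,0,0,7.1],[0,0,0,0,0,7.1],[0,0,0,0,0,7.1],[0,0,0,0,0,7.1]]])

```text
time: 2.1
ee_pos: [0.4976, 0.056, 0.2997]
ee_rot: [-1.866, -2.526, 0.001]
contact_force: [-0.2, 0.7, 0.9]
opening: 0.085
grasp_force: 0.0
```

Call:
apply_moves(increments=[[[0,0,0,0,0,7.1],[0,0,0,0,0,7.1],[0,0,0,0,0,0],[0,0,0,0,0,0]]])

```text
time: 2.43
ee_pos: [0.4977, 0.056, 0.2998]
ee_rot: [-2.153, -2.287, 0.001]
contact_force: [0.7, -1.0, 0.5]
opening: 0.0855
grasp_force: 0.0
```

```bash
python3 - <<'E'
from h import *
from rig import ctrl
W=[]
st=ctrl.sense();print(st["ee_pos"],st["joint_pos"].round(3),st["time"])
R=Ro.from_rotvec(st["ee_rot"])
for n in("scene","top"):
    d=ctrl.get_image(n);np.savez(f"{n}1.npz",**d);u,v=proj(d,st["ee_pos"]);
    L=[proj(d,st["ee_pos"]+R.apply([0,k,-.01])) for k in(.05,-.05)];print(n,u,v,L)
    x,y=int(u)-35,int(v)-35;W.append(cv2.resize(d["img"][y:y+70,x:x+70],(400,400),interpolation=2));print(x,y)
cv2.imwrite("pics/tcp1.png",np.hstack(W)[:,:,::-1])
plan(st,[.499,.056,.30],down(3.3))
E
```

```text
[0.49770405 0.05602428 0.29979248] [-0.041  0.252  1.461  0.     1.429 -0.102] 2.4333
scene 367.52176711762735 196.79649785424652 [array([356.28593919, 206.08072279]), array([378.69814481, 183.06810403])]
332 161
top 259.0849892694645 186.66377765583874 [array([257.92375999, 171.80312884]), array([259.63115758, 200.26865043])]
224 151
d tool mm [-0.1  1.3 -0.2] rot deg [-0.  -0.   0.2] rows>= 0.0
```

View pics/tcp1.png

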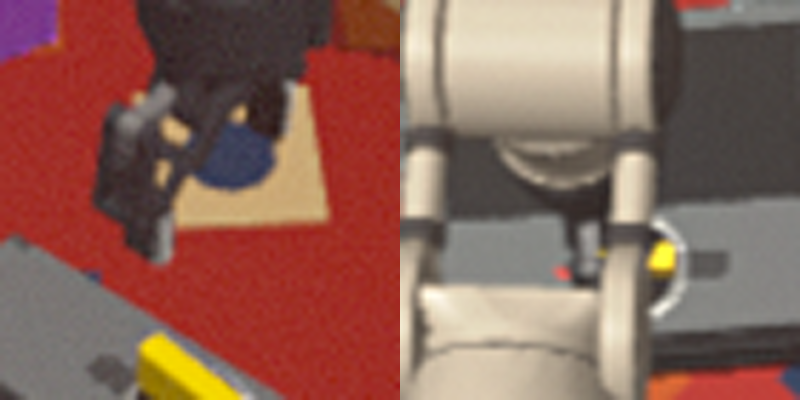

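The gripper appears where the scene calibration predicts it (fingertips at about crop (155,260) and (265,130)), so the calibration is good within a pixel. I'll descend onto the knob and grip it lightly.

Call:
apply_moves(increments=[[[1,2,25,0,0,0],[0,0,30,0,0,0],[0,0,30,0,0,0],[0,0,30,0,0,0],[0,0,20,0,0,0],[0,0,14,0,0,0],[0,0,0,0,0,0]]], jaw=0.3, force=20)

```text
time: 3.12
ee_pos: [0.4979, 0.0572, 0.1481]
ee_rot: [-2.152, -2.283, 0.006]
contact_force: [-0.3, 0.1, -0.1]
opening: 0.06
grasp_force: 0.0
```

Call:
apply_moves(increments=[[[0,0,0,0,0,0],[0,0,0,0,0,0],[0,0,0,0,0,0],[0,0,0,0,0,0],[0,0,0,0,0,0],[0,0,0,0,0,0]]], jaw=1, force=30)

```text
time: 3.62
ee_pos: [0.4998, 0.0569, 0.1524]
ee_rot: [2.156, 2.283, 0.001]
contact_force: [-4.0, -1.9, 6.2]
opening: 0.0155
grasp_force: 32.1
```

```bash
python3 - <<'E'
from h import *
from rig import ctrl
st=ctrl.sense();print({k:np.round(v,4) for k,v in st.items()})
W=[]
for n in("scene","top"):
    d=ctrl.get_image(n);np.savez(f"{n}2.npz",**d);u,v=proj(d,st["ee_pos"]);x,y=int(u)-35,int(v)-35
    W.append(cv2.resize(d["img"][y:y+70,x:x+70],(400,400),interpolation=2))
cv2.imwrite("pics/grip.png",np.hstack(W)[:,:,::-1])
E
```

```text
{'time': np.float64(3.6167), 'joint_pos': array([-3.8900e-02,  3.8240e-01,  1.7010e+00, -4.0000e-04,  1.0572e+00,
       -9.5800e-02]), 'qvel': array([ 0.0017, -0.0005, -0.0001,  0.0006, -0.0009,  0.0009]), 'tau': array([ 5.96900e-01, -3.97314e+01, -2.17636e+01,  3.84300e-01,
       -1.11940e+00, -2.44000e-02]), 'ee_pos': array([0.4998, 0.0569, 0.1524]), 'ee_rot': array([2.1564e+00, 2.2832e+00, 6.0000e-04]), 'contact_force': array([-3.9948, -1.8518,  6.2196]), 'ft_torque': array([-0.1825,  0.6584, -0.0452]), 'grasp_force': np.float64(32.1258), 'opening': np.float64(0.0155)}
```

The opening of 15.5 mm matches the 16 mm bar, so the knob is gripped. Next I turn it clockwise, which is +z about the tool.

Call:
apply_moves(increments=[[[0,0,-3,0,0,6],[0,0,0,0,0,7],[0,0,0,0,0,7],[0,0,0,0,0,7],[0,0,0,0,0,7],[0,0,0,0,0,7],[0,0,0,0,0,7]]])

```text
time: 4.3
ee_pos: [0.5, 0.0571, 0.1541]
ee_rot: [2.903, 1.201, 0.001]
contact_force: [2.6, -0.8, -4.9]
opening: 0.0152
grasp_force: 33.7
```

Call:
apply_moves(increments=[[[0,0,0,0,0,7],[0,0,0,0,0,7],[0,0,0,0,0,7],[0,0,0,0,0,7],[0,0,0,0,0,7],[0,0,0,0,0,6],[0,0,0,0,0,0],[0,0,0,0,0,0]]])

```text
time: 4.97
ee_pos: [0.5001, 0.0569, 0.154]
ee_rot: [3.139, 0.122, 0.001]
contact_force: [3.0, -1.4, -6.5]
opening: 0.0151
grasp_force: 33.6
```

```bash
python3 - <<'E'
from h import *
from rig import ctrl
st=ctrl.sense();print({k:np.round(v,4) for k,v in st.items()});print(Ro.from_rotvec(st["ee_rot"]).as_matrix().round(3))
d=ctrl.get_image("scene");cv2.imwrite("pics/turn.png",cv2.resize(d["img"][140:340,270:430],(480,600),interpolation=2)[:,:,::-1])
E
```

```text
{'time': np.float64(4.9667), 'joint_pos': array([-3.9000e-02,  3.8100e-01,  1.6977e+00, -2.0000e-04,  1.0622e+00,
        1.4545e+00]), 'qvel': array([-0.0014,  0.0017, -0.0016,  0.0003, -0.0005, -0.0161]), 'tau': array([  1.1353, -45.6612, -22.32  ,   0.402 ,   0.7385,   0.3063]), 'ee_pos': array([0.5001, 0.0569, 0.154 ]), 'ee_rot': array([3.139e+00, 1.216e-01, 1.100e-03]), 'contact_force': array([ 2.9534, -1.3549, -6.4605]), 'ft_torque': array([-0.272 , -0.2262, -0.0424]), 'grasp_force': np.float64(33.6326), 'opening': np.float64(0.0151)}
[[ 0.997  0.077  0.001]
 [ 0.077 -0.997 -0.   ]
 [ 0.001  0.    -1.   ]]
```

View pics/turn.png

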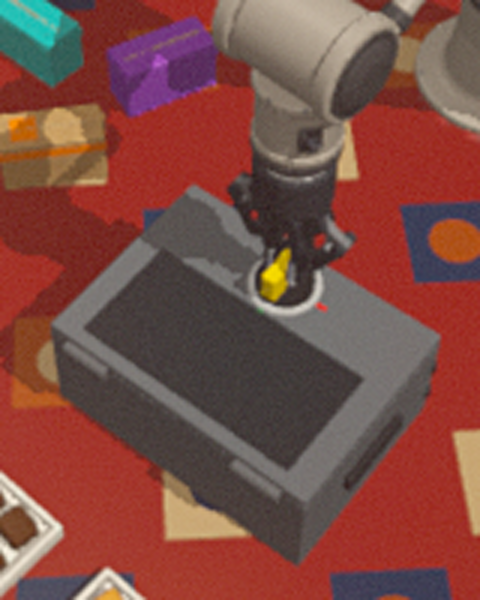

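The knob is released, with the bar now along the box's x and the lid still shut. I'll lift along the hinge arc with the knob still gripped.

Call:
apply_moves(increments=[[[3.6,0,-15.1,0,-5,0],[3.6,0,-15.1,0,-5,0],[3.6,0,-15.1,0,-5,0],[0,0,0,0,0,0]]], force=60)

```text
time: 5.35
ee_pos: [0.5153, 0.0578, 0.1992]
ee_rot: [3.101, 0.119, -0.417]
contact_force: [-6.6, -4.1, 3.8]
opening: 0.0146
grasp_force: 64.5
```

Call:
apply_moves(increments=[[[3.6,0,-15.1,0,-5,0],[3.6,0,-15.1,0,-5,0],[3.6,0,-15.1,0,-5,0],[3.6,0,-15.1,0,-5,0],[3.6,0,-15.1,0,-5,0],[3.6,0,-15.1,0,-5,0],[3.6,0,-15.1,0,-5,0],[0,0,0,0,0,0]]])

```text
time: 6.02
ee_pos: [0.5857, 0.0621, 0.2733]
ee_rot: [2.815, 0.103, -1.322]
contact_force: [-8.1, -8.8, 17.9]
opening: 0.0149
grasp_force: 65.3
```

```bash
python3 - <<'E'
from h import *
from rig import ctrl
st=ctrl.sense();print({k:np.round(v,4) for k,v in st.items()});print(Ro.from_rotvec(st["ee_rot"]).as_matrix().round(3))
d=ctrl.get_image("scene");cv2.imwrite("pics/lift.png",cv2.resize(d["img"][90:340,250:450],(480,600),interpolation=2)[:,:,::-1])
E
```

```text
{'time': np.float64(6.0167), 'joint_pos': array([ 0.0037,  1.071 ,  0.357 , -0.1004,  2.5882,  1.4407]), 'qvel': array([ 0.0014, -0.1744,  0.2093,  0.0363, -0.2606,  0.0284]), 'tau': array([  5.3362, -59.9836, -26.7188,   1.1494,  -1.8897,  -0.3072]), 'ee_pos': array([0.5857, 0.0621, 0.2733]), 'ee_rot': array([ 2.8147,  0.1028, -1.3217]), 'contact_force': array([-8.0933, -8.8371, 17.8711]), 'ft_torque': array([-0.8634,  2.0989,  0.7502]), 'grasp_force': np.float64(65.3395), 'opening': np.float64(0.0149)}
[[ 0.637  0.073 -0.767]
 [ 0.047 -0.997 -0.056]
 [-0.769 -0.001 -0.639]]
```

View pics/lift.png

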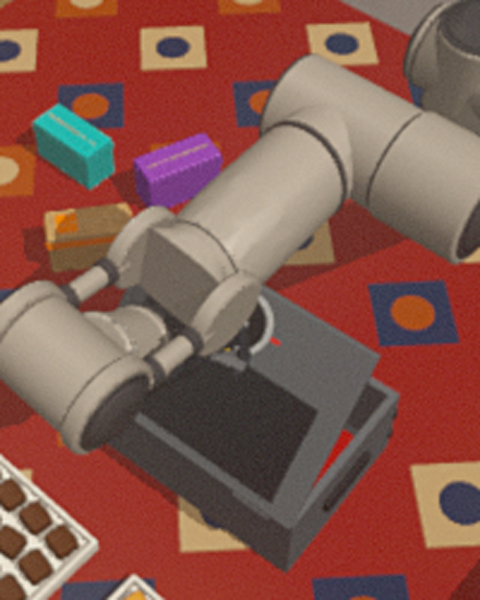

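The lid is at about 50°, and the red pad is visible in the +y half of the box. I'll release the knob and back away upward while straightening the tool.

Call:
apply_moves(increments=[[[0,0,0,0,0,0],[0,0,0,0,0,0],[0,0,0,0,0,0],[0,0,0,0,0,0]]], jaw=0.3)

```text
time: 6.4
ee_pos: [0.586, 0.0636, 0.275]
ee_rot: [2.828, 0.108, -1.292]
contact_force: [-0.1, 0.3, -0.1]
opening: 0.0598
grasp_force: 0.0
```

Call:
apply_moves(increments=[[[-15,0,-13,0,3,0],[-15,0,-14,0,6,0],[-13,0,-16,0,7,0],[-11,0,-17,0,7,0],[-9,0,-18,0,7,0],[-7,0,-19,0,7,0],[-5,0,-19,0,7,0],[-3,0,-20,0,6,0]]])

```text
time: 7.07
ee_pos: [0.5829, 0.0636, 0.4391]
ee_rot: [-3.139, -0.119, -0.038]
contact_force: [-0.9, -0.6, -0.2]
opening: 0.0598
grasp_force: 0.0
```

```bash
python3 - <<'E'
from h import *
from rig import ctrl
st=ctrl.sense();print({k:np.round(v,4) for k,v in st.items()});print(Ro.from_rotvec(st["ee_rot"]).as_matrix().round(3))
E
```

```text
{'time': np.float64(7.0667), 'joint_pos': array([-0.0231,  0.3989,  0.8842,  0.0021,  1.8345,  1.4723]), 'qvel': array([-0.0652, -0.8564,  0.6847,  0.1238, -1.0496, -0.0279]), 'tau': array([  0.6873, -43.1302, -27.266 ,  -0.129 ,   1.1099,   0.06  ]), 'ee_pos': array([0.5829, 0.0636, 0.4391]), 'ee_rot': array([-3.1385, -0.1193, -0.0378]), 'contact_force': array([-0.9174, -0.5702, -0.1529]), 'ft_torque': array([ 0.0022, -0.0239,  0.0075]), 'grasp_force': np.float64(0.0), 'opening': np.float64(0.0598)}
[[ 0.997  0.076  0.024]
 [ 0.076 -0.997  0.002]
 [ 0.024  0.    -1.   ]]
```

Call:
apply_moves(increments=[[[-36,0,0,0,0,0],[-36,0,0,0,0,0],[-36,0,0,0,0,0],[-36,0,0,0,0,0],[0,0,37,0,0,0],[0,0,37,0,0,0],[0,0,37,0,0,0],[0,0,37,0,0,0]]], jaw=1)

```text
time: 7.73
ee_pos: [0.4414, 0.0528, 0.2855]
ee_rot: [-3.139, -0.119, -0.028]
contact_force: [1.2, 0.8, -0.1]
opening: -0.0001
grasp_force: 0.0
```

Call:
apply_moves(increments=[[[0,0,37,0,0,0],[0,0,0,0,0,0],[0,0,0,0,0,0]]])

```text
time: 7.98
ee_pos: [0.442, 0.0528, 0.2491]
ee_rot: [-3.139, -0.118, -0.019]
contact_force: [0.7, 0.1, 1.4]
opening: -0.0003
grasp_force: 0.0
```

```bash
python3 - <<'E'
from h import *
from rig import ctrl
st=ctrl.sense();print({k:np.round(v,4) for k,v in st.items()});print(Ro.from_rotvec(st["ee_rot"]).as_matrix().round(3))
d=ctrl.get_image("scene");e=ctrl.get_image("top");np.savez("scene3.npz",**d);np.savez("top3.npz",**e)
W=np.hstack([cv2.resize(d["img"][90:340,250:450],(400,500),interpolation=2),cv2.resize(e["img"][100:250,205:325],(400,500),interpolation=2)])
cv2.imwrite("pics/under.png",W[:,:,::-1])
E
```

```text
{'time': np.float64(7.9833), 'joint_pos': array([-0.0549,  0.1725,  1.7053,  0.0019,  1.2519,  1.4398]), 'qvel': array([-0.0014, -0.0318, -0.095 ,  0.0002,  0.0201,  0.0016]), 'tau': array([ 1.20000e-02, -3.17380e+01, -2.17744e+01,  7.50000e-03,
       -2.62500e-01, -4.90000e-03]), 'ee_pos': array([0.442 , 0.0528, 0.2491]), 'ee_rot': array([-3.1386, -0.1185, -0.0189]), 'contact_force': array([0.665 , 0.0804, 1.4205]), 'ft_torque': array([-0.0192,  0.0382,  0.0218]), 'grasp_force': np.float64(0.0), 'opening': np.float64(-0.0003)}
[[ 0.997  0.075  0.012]
 [ 0.075 -0.997  0.001]
 [ 0.012 -0.    -1.   ]]
```

View pics/under.png

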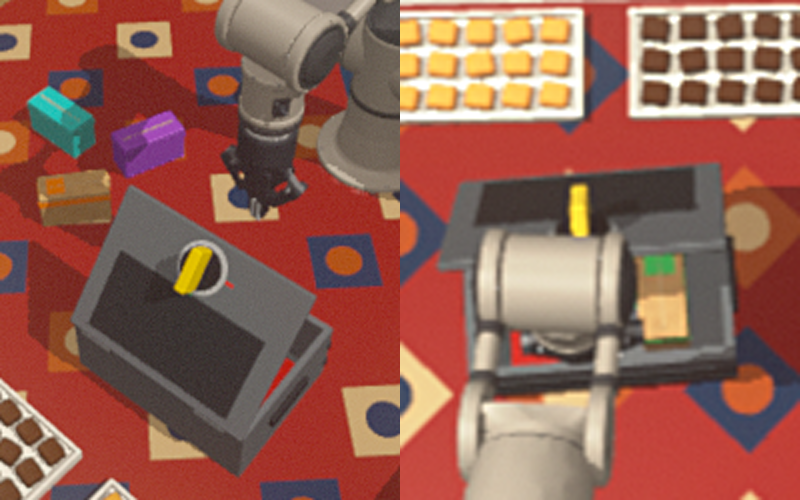

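The lid holds at about 50° with the fingers clear in front of it. The green packed carton is in the −y half and the red pad in the +y half. I'll push the lid's free edge back.

Call:
apply_moves(increments=[[[35,0,0,0,0,0],[30,0,0,0,0,0],[10,0,-2,0,0,0],[13,0,-10,0,0,0],[13,0,-10,0,0,0],[13,0,-8,0,0,0],[13,0,-8,0,0,0]]])

```text
time: 8.67
ee_pos: [0.5697, 0.0621, 0.2919]
ee_rot: [-3.139, -0.118, -0.026]
contact_force: [-3.5, -0.4, -2.1]
opening: -0.0
grasp_force: 1.4
```

Call:
apply_moves(increments=[[[14,0,-6,0,0,0],[14,0,-6,0,0,0],[15,0,-4,0,0,0],[15,0,-3,0,0,0],[8,0,-1,0,0,0],[0,0,0,0,0,0]]])

```text
time: 9.17
ee_pos: [0.6363, 0.0669, 0.3126]
ee_rot: [3.139, 0.118, 0.03]
contact_force: [0.4, -0.6, -0.4]
opening: 0.0002
grasp_force: 0.0
```

```bash
python3 - <<'E'
from h import *
from rig import ctrl
st=ctrl.sense();print({k:np.round(v,4) for k,v in st.items()});print(Ro.from_rotvec(st["ee_rot"]).as_matrix().round(3))
d=ctrl.get_image("scene");e=ctrl.get_image("top");np.savez("scene4.npz",**d);np.savez("top4.npz",**e)
W=np.hstack([cv2.resize(d["img"][90:340,250:450],(400,500),interpolation=2),cv2.resize(e["img"][100:250,205:325],(400,500),interpolation=2)])
cv2.imwrite("pics/pushed.png",W[:,:,::-1])
E
```

```text
{'time': np.float64(9.1667), 'joint_pos': array([-1.5500e-02,  5.1350e-01,  1.0345e+00,  1.0000e-03,  1.5745e+00,
        1.4804e+00]), 'qvel': array([ 0.0011, -0.0233,  0.0654,  0.006 , -0.0281, -0.0038]), 'tau': array([-4.80000e-03, -5.34329e+01, -2.75247e+01, -2.27000e-02,
        9.35000e-02,  2.20000e-02]), 'ee_pos': array([0.6363, 0.0669, 0.3126]), 'ee_rot': array([3.1392, 0.1176, 0.0302]), 'contact_force': array([ 0.368 , -0.6496, -0.351 ]), 'ft_torque': array([0.0112, 0.0158, 0.0054]), 'grasp_force': np.float64(0.0), 'opening': np.float64(0.0002)}
[[ 0.997  0.075  0.019]
 [ 0.075 -0.997  0.001]
 [ 0.019  0.001 -1.   ]]
```

View pics/pushed.png

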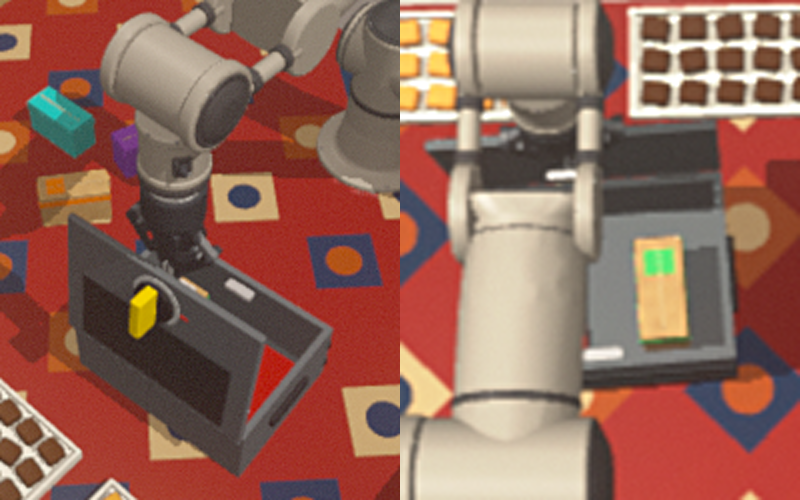

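The lid is nearly upright. I'll back the fingers off and remeasure the lid, pad and carton without the arm in the way.

Call:
apply_moves(increments=[[[-15,0,0,0,0,0],[-35,0,0,0,0,0],[-35,0,0,0,0,0],[-35,0,0,0,0,0],[-35,0,0,0,0,0],[0,30,-20,0,0,0],[0,38,0,0,0,0],[0,38,0,0,0,0]]], jaw=0)

```text
time: 9.93
ee_pos: [0.4867, -0.0506, 0.3302]
ee_rot: [3.138, 0.122, 0.03]
contact_force: [1.5, 0.2, -0.0]
opening: 0.0855
grasp_force: 0.0
```

```bash
python3 - <<'E'
from h import *
from rig import ctrl
st=ctrl.sense();print({k:np.round(v,4) for k,v in st.items() if k in("time","ee_pos","contact_force","joint_pos")})
D={}
for n in("scene","top"):
    d=D[n]=ctrl.get_image(n);np.savez(f"{n}5.npz",**d)
    for lab,lo,hi,roi in (("yellow",(22,120,90),(34,255,255),(280,180,425,330) if n=="scene" else (220,80,310,220)),("redpad",(0,0,0),(0,0,0),None)):
        if roi is None: continue
        m=mask(d,lo,hi,roi)
        if m.any(): c=big(m);print(n,lab,cv2.minAreaRect(c))
s,t=D["scene"],D["top"]
W=np.hstack([cv2.resize(s["img"][150:330,255:425],(400,424),interpolation=2),cv2.resize(t["img"][130:230,215:310],(400,421),interpolation=2)[:424].copy() if 0 else cv2.resize(t["img"][130:230,215:309],(400,424),interpolation=2)])
cv2.imwrite("pics/open.png",W[:,:,::-1])
for n,d,roi in(("top",t,(340,185,385,230)),("scene",s,(262,170,312,208))):
    h=cv2.cvtColor(d["img"],cv2.COLOR_RGB2HSV);print(n);
    for p in ((350,214),(361,207),(370,200),(357,222)) if n=="top" else ((285,180),(285,195),(275,182)): print(p,h[p[1],p[0]])
E
```

```text
{'time': np.float64(9.9333), 'joint_pos': array([-0.2636,  0.2035,  1.4427,  0.0049,  1.477 ,  1.2292]), 'ee_pos': array([ 0.4867, -0.0506,  0.3302]), 'contact_force': array([ 1.4959,  0.1737, -0.0232])}
scene yellow ((321.07110595703125, 245.50509643554688), (12.895715713500977, 25.506444931030273), 4.085616588592529)
top yellow ((253.0, 130.5), (11.0, 10.0), 90.0)
top
(350, 214) [ 18 126 235]
(361, 207) [ 18 124 237]
(370, 200) [ 11 197 219]
(357, 222) [ 14 144 221]
scene
(285, 180) [ 18 127 203]
(285, 195) [ 16 135 157]
(275, 182) [ 15 244 194]
```

View pics/open.png

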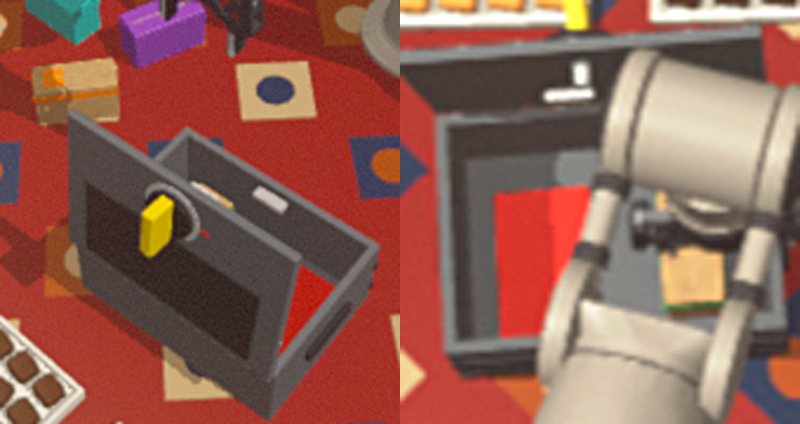

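```bash
python3 - <<'E'
from h import *
s=dict(np.load("scene5.npz"));t=dict(np.load("top5.npz"))
k,e=tri(t,(253,130.5),s,(321,245.5));print("knob open",k,e)
H=np.array([.675,.12]);v=np.array([k[0],k[2]])-H
print("lid ang est",np.pi-np.arctan2(v[1],v[0])+np.arctan2(.048,.175))
for th in(1.25,1.35,1.45,1.55,1.65):
    p=lambda a,b:np.array([.675-a*np.cos(th)+b*np.sin(th),.067,.12+a*np.sin(th)+b*np.cos(th)])
    print(th,proj(s,p(.175,.05)).round(1),proj(t,p(.175,.05)).round(1))
P=np.array([onz(t,u,v,.018) for u,v in((237.4,175.1),(238.1,209.1),(259.7,173.7))]);print("pad",P,np.linalg.norm(P[0]-P[1]),np.linalg.norm(P[0]-P[2]))
ax=(P[0]-P[1]);print("pad yaw",np.degrees(np.arctan2(ax[1],ax[0])),np.degrees(np.arctan2(-(P[0]-P[2])[0],(P[0]-P[2])[1])),"centre",(P[1]+P[2])/2)
m=mask(t,(0,215,130),(8,255,255),(230,165,262,212))
if m.any(): c=big(m);print("padmask",cv2.minAreaRect(c),cv2.boundingRect(c))
t0=dict(np.load("top0.npz"));s0=dict(np.load("scene0.npz"))
for n,d,roi in(("top",t0,(340,185,380,228)),("scene",s0,(262,170,312,208))):
    hsv=cv2.cvtColor(d["img"],cv2.COLOR_RGB2HSV).astype(int)
    m=mask(d,(9,80,185),(24,255,255),roi)
    for it in (0,1):
        n_,lab,stt,cen=cv2.connectedComponentsWithStats(m);i=1+stt[1:,4].argmax()
    r=cv2.minAreaRect(big(m));b=cv2.boxPoints(r);print(n,stt[i],r)
    w=np.array([onz(d,u,v,.072) for u,v in b]);print(w.round(4).tolist(),w.mean(0).round(4),[round(float(np.linalg.norm(w[j]-w[j-1])),3) for j in range(4)])
E
```

```text
knob open [0.69689048 0.07570369 0.31192479] 0.0016425145584185433
lid ang est 1.9520651667275186
1.25 [327.1 238.3] [256.  139.4]
1.35 [322. 243.] [256.  134.4]
1.45 [316.9 248.1] [256.1 129.7]
1.55 [311.9 253.6] [256.2 125.3]
1.65 [307.  259.4] [256.4 121.2]
pad [[0.61849138 0.17294569 0.018     ]
 [0.4796696  0.16857337 0.018     ]
 [0.6223439  0.08381683 0.018     ]] 0.13889061698438374 0.08921208824823715
pad yaw 1.8039882630600728 2.4750200634501556 centre [0.55100675 0.1261951  0.018     ]
top [344 190  31  34 461] ((359.5207824707031, 206.97189331054688), (14.999634742736816, 32.971221923828125), 36.46923828125)
[[0.4337, -0.2429, 0.072], [0.5362, -0.3221, 0.072], [0.4999, -0.367, 0.072], [0.3982, -0.2876, 0.072]] [ 0.467  -0.3049  0.072 ] [0.057, 0.13, 0.058, 0.129]
scene [269 175  36  15 408] ((286.5354919433594, 181.79574584960938), (11.557086944580078, 35.5847053527832), 83.1572265625)
[[0.5024, -0.3615, 0.072], [0.4081, -0.2848, 0.072], [0.4427, -0.2446, 0.072], [0.5348, -0.3199, 0.072]] [ 0.472  -0.3027  0.072 ] [0.053, 0.122, 0.053, 0.119]
```

The triangulated knob puts the lid at about 1.41 rad, standing freely. The carton centre is (0.470, −0.304) with its long axis at −38°; both views agree within 5 mm. I'll move over it.

Call:
apply_moves(increments=[[[-5,36,18,0,0,0],[-5,36,18,0,0,0],[-5,36,18,0,0,0],[-5,36,18,0,0,0],[-5,36,18,0,0,0],[-5,36,18,0,0,0],[-5,36,18,0,0,0],[0,0,0,0,0,7]]])

```text
time: 10.7
ee_pos: [0.4714, -0.3083, 0.198]
ee_rot: [-3.139, 0.077, -0.017]
contact_force: [-0.1, 0.5, -0.5]
opening: 0.0853
grasp_force: 0.0
```

Call:
apply_moves(increments=[[[0,0,0,0,0,7],[0,0,0,0,0,7],[0,0,0,0,0,7],[0,0,0,0,0,7],[0,0,0,0,0,7],[0,0,0,0,0,0],[0,0,0,0,0,0]]])

```text
time: 11.28
ee_pos: [0.4736, -0.3036, 0.202]
ee_rot: [-2.97, 1.007, -0.022]
contact_force: [0.3, -0.0, -0.2]
opening: 0.0854
grasp_force: 0.0
```

```bash
python3 - <<'E'
from h import *
from rig import ctrl
st=ctrl.sense();print({k:np.round(v,4) for k,v in st.items() if k in("time","ee_pos","contact_force","joint_pos")});print(Ro.from_rotvec(st["ee_rot"]).as_matrix().round(3))
plan(st,[.470,-.304,.036],down(-128.3))
t=ctrl.get_image("top");np.savez("top6.npz",**t)
m=mask(t,(0,225,120),(8,255,255),(230,160,270,214))|mask(t,(174,225,120),(180,255,255),(230,160,270,214))
print(m.sum()/255,cv2.cvtColor(t["img"],cv2.COLOR_RGB2HSV)[190,245],cv2.cvtColor(t["img"],cv2.COLOR_RGB2HSV)[190,222])
c=big(m);r=cv2.minAreaRect(c);print(r);w=np.array([onz(t,u,v,.018) for u,v in cv2.boxPoints(r)]);print(w.round(4).tolist(),w.mean(0))
cv2.imwrite("pics/pad.png",cv2.resize(t["img"][140:240,215:390],(700,400),interpolation=2)[:,:,::-1])
E
```

```text
{'time': np.float64(11.2833), 'joint_pos': array([-0.712 ,  0.4275,  1.4765,  0.0108,  1.2263,  1.5092]), 'ee_pos': array([ 0.4736, -0.3036,  0.202 ]), 'contact_force': array([ 0.2589, -0.0272, -0.1848])}
[[ 0.794 -0.608  0.015]
 [-0.608 -0.794  0.   ]
 [ 0.012 -0.009 -1.   ]]
d tool mm [ -4.6   4.1 165.9] rot deg [-0.5 -0.7  0.8] rows>= 4.0
0.0 [  2 203 220] [  2 182 195]Traceback (most recent call last):
  File "<stdin>", line 8, in <module>
  File "h.py", line 20, in big
    c=cv2.findContours(m,0,1)[0];return max(c,key=cv2.contourArea)
                                        ~~~^^^^^^^^^^^^^^^^^^^^^^^
ValueError: max() iterable argument is empty
```

Call:
apply_moves(increments=[[[-4,4,20,-0.5,-0.7,0.8],[0,0,35,0,0,0],[0,0,35,0,0,0],[0,0,35,0,0,0],[0,0,25,0,0,0],[0,0,15,0,0,0],[0,0,0,0,0,0]]])

```text
time: 11.92
ee_pos: [0.4662, -0.3029, 0.0329]
ee_rot: [-2.964, 1.03, 0.011]
contact_force: [-0.3, 1.2, 0.5]
opening: 0.0853
grasp_force: 0.0
```

```bash
python3 - <<'E'
from h import *
from rig import ctrl
st=ctrl.sense();print(st["ee_pos"].round(4),st["contact_force"].round(1));plan(st,[.470,-.304,.036],down(-128.3))
t=dict(np.load("top6.npz"))
m=mask(t,(0,192,200),(8,255,255),(228,160,272,214));m=cv2.morphologyEx(m,2,np.ones((3,3)))
c=big(m);r=cv2.minAreaRect(c);print(cv2.contourArea(c),r);w=np.array([onz(t,u,v,.018) for u,v in cv2.boxPoints(r)]);print(w.round(4).tolist(),w.mean(0))
for v in(175,180,190,200,205):print(v,np.flatnonzero(m[v])[[0,-1]] if m[v].any() else None)
print("pred pad centre px",proj(t,[.561,.1305,.018]))
E
```

```text
[ 0.4662 -0.3029  0.0329] [-0.3  1.2  0.5]
d tool mm [ 3.6 -1.5 -3.1] rot deg [-0.1  0.5 -0. ] rows>= 0.1
625.5 ((248.8301239013672, 191.27210998535156), (32.79671096801758, 21.601680755615234), 86.98721313476562)
[[0.617, 0.1738, 0.018], [0.6198, 0.0876, 0.018], [0.4859, 0.0805, 0.018], [0.4832, 0.1654, 0.018]] [0.55146627 0.12682328 0.018     ]
175 [246 258]
180 [238 259]
190 [238 259]
200 [239 260]
205 [239 253]
pred pad centre px [247.9166978  188.84098524]
```

The pad centre is about (0.556, 0.129) at 3° yaw, well within tolerance. I'll grasp the carton.

Call:
apply_moves(increments=[[[4,-2,0,0,0.5,0],[0,0,0,0,0,0],[0,0,0,0,0,0],[0,0,0,0,0,0],[0,0,0,0,0,0],[0,0,0,0,0,0]]], jaw=1, force=40)

```text
time: 12.42
ee_pos: [0.4735, -0.3064, 0.0381]
ee_rot: [2.963, -1.034, 0.017]
contact_force: [1.3, 0.9, 7.2]
opening: 0.0544
grasp_force: 44.6
```

Call:
apply_moves(increments=[[[0,0,-5,0,0,0],[0,0,-20,0,0,0],[0,0,-30,0,0,0],[0,0,-30,0,0,0],[0,0,-30,0,0,0],[0,0,-30,0,0,0],[0,0,-30,0,0,0],[0,0,-30,0,0,0]]])

```text
time: 13.08
ee_pos: [0.4702, -0.3041, 0.2424]
ee_rot: [2.965, -1.035, 0.008]
contact_force: [-0.2, -0.4, -4.4]
opening: 0.0547
grasp_force: 43.9
```

Call:
apply_moves(increments=[[[0,0,0,0,0,-6.9],[0,0,0,0,0,-6.9],[0,0,0,0,0,-6.9],[0,0,0,0,0,-6.9],[0,0,0,0,0,-6.9],[0,0,0,0,0,-6.9],[9,-30,0,0,0,0],[9,-35,0,0,0,0]]])

```text
time: 13.75
ee_pos: [0.4849, -0.2397, 0.2403]
ee_rot: [3.137, 0.074, 0.007]
contact_force: [0.6, 0.5, -4.4]
opening: 0.0543
grasp_force: 44.4
```

Call:
apply_moves(increments=[[[9,-36,0,0,0,0],[9,-36,0,0,0,0],[9,-36,0,0,0,0],[9,-36,0,0,0,0],[9,-36,0,0,0,0],[9,-36,0,0,0,0],[9,-36,0,0,0,0],[9,-36,0,0,0,0]]])

```text
time: 14.42
ee_pos: [0.5423, 0.0542, 0.24]
ee_rot: [3.137, 0.079, 0.007]
contact_force: [0.6, -0.0, -4.3]
opening: 0.0545
grasp_force: 44.4
```

Call:
apply_moves(increments=[[[9,-36,0,0,0,0],[9,-36,0,0,0,0],[0,0,0,0,0,0],[0,0,0,0,0,0]]])

```text
time: 14.75
ee_pos: [0.5566, 0.127, 0.2393]
ee_rot: [3.136, 0.085, 0.006]
contact_force: [-0.9, -1.0, -3.9]
opening: 0.0546
grasp_force: 44.9
```

```bash
python3 - <<'E'
from h import *
from rig import ctrl
st=ctrl.sense();print({k:np.round(v,4) for k,v in st.items() if k in("time","ee_pos","contact_force","opening","grasp_force")});plan(st,[.556,.129,.056],down(-87))
E
```

```text
{'time': np.float64(14.75), 'ee_pos': array([0.5566, 0.127 , 0.2393]), 'contact_force': array([-0.914 , -1.0104, -3.8569]), 'grasp_force': np.float64(44.8897), 'opening': np.float64(0.0546)}
d tool mm [ -1.2  -2.9 183.3] rot deg [ 0.3 -0.2  0.1] rows>= 4.4
```

Next I lower the carton: 170 mm down, then slowly until it touches.

Call:
apply_moves(increments=[[[0,-2,30,0.3,-0.2,0],[0,0,30,0,0,0],[0,0,30,0,0,0],[0,0,30,0,0,0],[0,0,25,0,0,0],[0,0,15,0,0,0],[0,0,10,0,0,0],[0,0,4,0,0,0]]])

```text
time: 15.42
ee_pos: [0.5569, 0.1259, 0.0645]
ee_rot: [-3.14, -0.077, 0.001]
contact_force: [0.1, -0.2, -3.3]
opening: 0.0542
grasp_force: 44.8
```

Call:
apply_moves(increments=[[[0,0,2,0,0,0],[0,0,2,0,0,0],[0,0,0,0,0,0],[0,0,0,0,0,0]]])

```text
time: 15.75
ee_pos: [0.5585, 0.1272, 0.063]
ee_rot: [-3.139, -0.079, -0.006]
contact_force: [0.7, 0.0, -3.5]
opening: 0.0543
grasp_force: 44.8
```

Call:
apply_moves(increments=[[[0,0,2,0,0,0],[0,0,2,0,0,0],[0,0,0,0,0,0],[0,0,0,0,0,0]]])

```text
time: 16.08
ee_pos: [0.5579, 0.1272, 0.058]
ee_rot: [-3.139, -0.079, -0.003]
contact_force: [0.7, 0.4, -3.8]
opening: 0.0544
grasp_force: 44.9
```

Call:
apply_moves(increments=[[[0,0,1,0,0,0],[0,0,1,0,0,0],[0,0,0,0,0,0],[0,0,0,0,0,0]]])

```text
time: 16.42
ee_pos: [0.558, 0.1272, 0.0564]
ee_rot: [-3.139, -0.079, -0.004]
contact_force: [-2.7, -0.5, 1.9]
opening: 0.0545
grasp_force: 45.5
```

It has touched down: the vertical force changed sign at the expected height. I'll press 1 mm more, then open gradually.

Call:
apply_moves(increments=[[[0,0,1,0,0,0],[0,0,0,0,0,0],[0,0,0,0,0,0]]], force=20)

```text
time: 16.67
ee_pos: [0.5579, 0.1272, 0.0563]
ee_rot: [-3.14, -0.08, -0.005]
contact_force: [-6.3, -0.5, 9.2]
opening: 0.055
grasp_force: 46.6
```

Call:
apply_moves(increments=[[[0,0,0,0,0,0],[0,0,0,0,0,0],[0,0,0,0,0,0],[0,0,0,0,0,0]]], jaw=0.1)

```text
time: 17.0
ee_pos: [0.5581, 0.1272, 0.0549]
ee_rot: [-3.139, -0.079, -0.004]
contact_force: [-0.3, 0.7, 0.1]
opening: 0.077
grasp_force: 0.0
```

Call:
apply_moves(increments=[[[0,0,-10,0,0,0],[0,0,-25,0,0,0],[0,0,-35,0,0,0],[0,0,-35,0,0,0],[0,0,-35,0,0,0],[0,0,-35,0,0,0],[-20,30,0,0,0,0],[-20,35,0,0,0,0]]])

```text
time: 17.67
ee_pos: [0.5221, 0.0608, 0.2329]
ee_rot: [-3.139, -0.085, -0.014]
contact_force: [0.4, -1.3, 0.3]
opening: 0.0766
grasp_force: 0.0
```

Call:
apply_moves(increments=[[[-10,38,0,0,0,0],[-10,38,0,0,0,0],[-10,38,0,0,0,0],[-10,38,0,0,0,0],[-10,38,0,0,0,0],[-10,38,0,0,0,0],[0,0,0,0,0,0],[0,0,0,0,0,0]]])

```text
time: 18.33
ee_pos: [0.472, -0.1725, 0.23]
ee_rot: [-3.14, -0.073, -0.004]
contact_force: [-0.5, -0.2, -0.7]
opening: 0.0768
grasp_force: 0.0
```

```bash
python3 - <<'E'
from h import *
from rig import ctrl
st=ctrl.sense();print({k:np.round(v,4) for k,v in st.items() if k in("time","ee_pos","contact_force","opening","grasp_force")})
d=ctrl.get_image("scene");e=ctrl.get_image("top");np.savez("scene7.npz",**d);np.savez("top7.npz",**e)
W=np.hstack([cv2.resize(d["img"][150:330,255:425],(400,424),interpolation=2),cv2.resize(e["img"][130:230,215:309],(400,424),interpolation=2)])
cv2.imwrite("pics/final.png",W[:,:,::-1])
E
```

```text
{'time': np.float64(18.3333), 'ee_pos': array([ 0.472 , -0.1725,  0.23  ]), 'contact_force': array([-0.4817, -0.1662, -0.7484]), 'grasp_force': np.float64(0.0), 'opening': np.float64(0.0768)}
```

View pics/final.png

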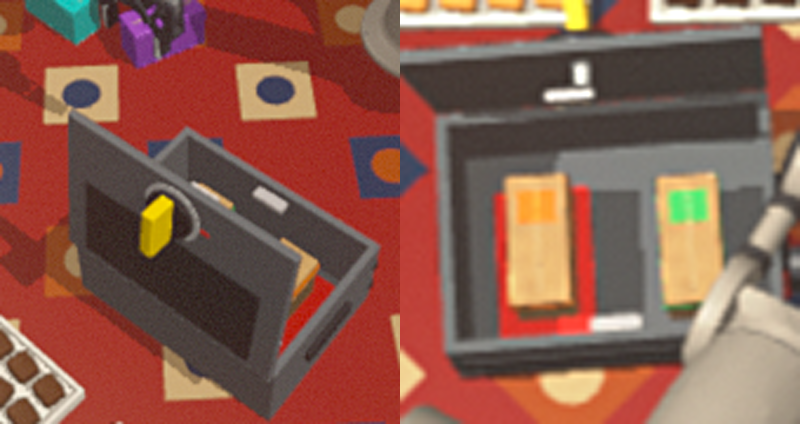

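```bash
python3 - <<'E'
from h import *
t=dict(np.load("top7.npz"))
P=np.array([onz(t,(x-400)/4.255+214.6,y/4.24+129.6,.09) for x,y in((507,178),(568,174),(573,304),(510,306))]);print("carton",P.mean(0),np.linalg.norm(P[1]-P[2]),np.linalg.norm(P[1]-P[0]))
Q=np.array([onz(t,(x-400)/4.255+214.6,y/4.24+129.6,.018) for x,y in((497,193),(589,187),(594,331),(500,337))]);print("pad",Q.mean(0),np.linalg.norm(Q[1]-Q[2]),np.linalg.norm(Q[1]-Q[0]))
E
```

```text
carton [0.55347979 0.12332276 0.09      ] 0.12143798233863348 0.055366994497885826
pad [0.55102417 0.12741227 0.018     ] 0.13892656546456345 0.08650623107729027
```

The carton sits within about 5 mm of the pad centre, and its top face measures 121 × 55 mm, so it is upright and square. The lid is still standing and the packed carton hasn't moved.

```bash
python3 -c "
from rig import ctrl
print(ctrl.finish_job())"
```

```text
the job is handed in; nothing more can be done
None
```

I handed the job in at about 18 s of the 72 s limit: the knob is released, the lid stands open at about 1.4 rad, and the carton is upright within about 5 mm of the pad's centre; the hand-in call gave no verdict.

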